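# Bottles back into their holders on the model-maker's bench

### The arm

A 6-joint arm with a two-finger parallel gripper is mounted at the origin on the work surface. World frame = base frame: x ahead of the robot, y to its left, z up, the work surface at z = 0. Lengths are in m, angles in rad, forces in N, time in s.
With the tool pointing down it reaches from about 0.375 to 0.9 m from the base axis. Payload 3.1 kg.
Tool frame: the origin (TCP) lies midway between the tips of the shut fingers; the grasp point (between the pads) lies 19 mm behind it; z points along the fingers, y is the line along which they close (so a half turn about z gives the same grasp; the last joint's range is limited). The gripper opens to 87 mm and grips with 3 to 60 N. Pads are 19 mm wide; open, the fingers measure 117 mm over their backs; the gripper's body (75 mm by 190 mm) begins 51 mm behind the grasp point.
Start: joints at [-1.486, 0.527, 1.433, -0, 1.181, -0.178], TCP at [0.162, -0.604, 0.223] pointing down, gripper open.
Joint ranges: [-3.08, 3.08], [-0.75, 2.2], [0.22, 2.44], [-1.43, 4.57], [0, 2.65], [-2.85, 2.85]. Speed limits (rad/s): [2.79, 2.79, 3.14, 3.14, 3.14, 3.14].

### API

Orientations are given as a unit quaternion [w, x, y, z].
In Python, from station import ctrl, camera gives the robot as it stands. The module is installed in compiled form; this text tells all that it offers.
- The arm moves only by the shell command python3 -m pendant 'ROWS' [FORCE]. ROWS is a JSON object whose one key "motion" holds a list of rows, each an object of numbers: "grip": the opening, from 0 (shut) to 1 (fully open); "tx", "ty", "tz": the shift along the tool's x, y, z in cm; "rx", "ry", "rz": the turn, a rotation vector about the tool's x, y, z in degrees. In form: {"motion": [{"grip": .., "tx": .., "ty": .., "tz": .., "rx": .., "ry": .., "rz": ..}, ...]}. A call has 1 to 5 rows; each row shifts and turns the commanded pose from where the row before left it, along the tool's axes as they then stand; what a row does not reach is not made up. A row lasts 1/8 s, in which the tool goes at most 62.5 mm and 10.7 degrees, less where a joint would pass 70% of its speed; a pose out of reach is approached as far as the arm can. A call is refused whole if a number of a shift passes 6.25 or a number of a turn 10.7, either way. A call with a gripper value outside its range is refused whole. The fingers move at their own pace and stop on an object; FORCE is the grip in N (left out, the last holds). Time passes only in rows, so rows that do not move let the fingers close. It gives the time, the measured TCP pose, the force, the opening and the grip force at its end, in the units of the state.
- ctrl.read_state(): the state, without advancing time (a new reading comes with each control period).
- camera(name): name is "side" or "top" or "wrist"; returns a dict with "color" (420x560x3 uint8, blue, green, red), "fov_y" (degrees; the focal length in pixels is half the picture's height over the tangent of half this angle, whatever the lens; pixels are square), "cx", "cy" (the principal point, pixels), "R" (3x3) and "t" (3): a world point X has camera coordinates R X + t; the wrist camera has in their place "T_tool_cam" (4x4, takes a point from camera to tool coordinates, whose origin is the TCP and whose axes are the flange's). Camera axes: x right, y down, z forward; pixel columns grow to the right and rows downward; lengths in m; the calibration is good to about 2 mm. A picture is of the moment at which its call begins: read the wrist's pose just before it. There is no depth.
- ctrl.hand_in(): hands the job in; it is judged then, once.
The state is a dict: "time_s": time; "q": joint angles; "joint_vel": joint speeds; "joint_torque": joint torques, N m; "tool_pos": TCP position; "orientation": TCP orientation; "wrist_force": force on the tool from outside, world axes, zero at the start; "torque": the same for the moment, N m; "gripper_width": finger opening in m; "grip_force": force on a finger pad.
Only numpy, scipy, OpenCV 4.12 (cv2) and the standard library are available. Lean on these libraries where they do the work, as an engineer would, in place of code of your own. Each camera call takes 0.05 s, during which the arm holds its last target. There are 200 camera calls.

### The job

Tidy the modelling bench: stand each of the four bottles in the holder whose recess has the shape and size of its foot (dropper bottle in the small round one, wide jar in the large round one, square bottle in the square one, oblong flask in the oblong one), so that it stands upright on the floor of the recess. Keep the bottles upright throughout and set them down rather than dropping them. Leave the model car body and the paint dish where they are.

Things in the scene. Friction and masses are not known exactly. Their poses are not given: they have to be found in the camera images.
- dropper: Dropper bottle, small and round: body 34 mm in diameter with straight sides up to 46 mm, then a white cap 23 mm across and a small dark rubber bulb; 72 mm high in all, about 60 g. Loose, stands upright; dark brown glass with a white cap. Origin: centre of its underside, z up.
- jar: Wide round paint jar: body 58 mm in diameter with straight sides up to 40 mm, then a flat white lid 53 mm across; 52 mm high in all, about 150 g. Loose, stands upright; dark brown glass with a white cap. Origin: centre of its underside, z up.
- square_bottle: Square cement bottle: body 40 x 40 mm with upright flat sides up to 44 mm, then a round white cap 32 mm across; 62 mm high in all, about 100 g. Loose, stands upright; dark brown glass with a white cap. Origin: centre of its underside, z up. x and y are square to its flat sides.
- flask: Oblong thinner flask: body 64 mm (along its x) by 34 mm (along its y) with upright flat sides up to 50 mm, then a round white cap 24 mm across; 68 mm high in all, about 130 g. Loose, stands upright; dark brown glass with a white cap. Origin: centre of its underside, z up.
- holder_small_round: Holder with a small round recess, 52 mm in diameter, 62 mm outside. Fixed low cream plastic holder, 10 mm high in all, walls 5 mm thick, with one open recess whose floor lies 3 mm above the bench (7 mm deep). Origin: centre of its underside, on the bench, under the middle of the recess; z up.
- holder_large_round: Holder with a large round recess, 76 mm in diameter, 86 mm outside. Fixed low cream plastic holder, 10 mm high in all, walls 5 mm thick, with one open recess whose floor lies 3 mm above the bench (7 mm deep). Origin: centre of its underside, on the bench, under the middle of the recess; z up.
- holder_square: Holder with a square recess, 58 x 58 mm, 68 x 68 mm outside. Fixed low cream plastic holder, 10 mm high in all, walls 5 mm thick, with one open recess whose floor lies 3 mm above the bench (7 mm deep). Origin: centre of its underside, on the bench, under the middle of the recess; z up. x and y are square to its sides.
- holder_oblong: Holder with an oblong recess, 82 mm (along its x) by 52 mm (along its y), 92 x 62 mm outside. Fixed low cream plastic holder, 10 mm high in all, walls 5 mm thick, with one open recess whose floor lies 3 mm above the bench (7 mm deep). Origin: centre of its underside, on the bench, under the middle of the recess; z up.
- car: Bystander, to be left alone: model car body, half masked in yellow tape over blue, loose, 74 mm (its x) by 172 mm (its y), 48 mm high. Origin: centre of its underside.
- dish: Bystander, to be left alone: small loose aluminium paint dish, 66 mm across the rim, 22 mm high. Origin: centre of its underside.
There are look-alikes about, which are no part of the job. Leave any blue, red or yellow look-alike of the jar alone.

How it is judged:
By the outcome, as a careful person would: the job done as asked, in the order asked, and still so for the second after the job is handed in, with the robot touching nothing.
It also fails if it takes over 112 s, if anything falls off the work surface, if the arm or the gripper's body presses on something with over 40 N, if the wrist force passes 120 N, or if a joint passes its speed limit or range.

## Working session

There is one attempt and no reset: what is moved stays moved. The work goes in short steps, Python scripts to look and compute and a shell command to move; the robot and the scene stay as the last step left them, time stands still between calls to the robot, and variables do not carry over. Pictures are saved under pics/ and viewed, at most 14 in all, crops included, and the job is handed in when it is done.

```bash
mkdir -p pics; ls
python3 - <<'E'
from station import ctrl,camera
import cv2,numpy as np
s=ctrl.read_state();print(s)
for n in("top","side"):
    c=camera(n);cv2.imwrite(f"pics/{n}0.png",c["color"]);print(n,c["fov_y"],c["cx"],c["cy"],c["R"],c["t"],[k for k in c])
E
```

```text
pics
{'time_s': 0.0, 'q': array([-1.48650507e+00,  5.28463580e-01,  1.43387486e+00, -2.55624816e-05,
        1.18140062e+00, -1.78503609e-01]), 'joint_vel': array([-9.79211654e-04, -7.19457244e-04, -2.10565860e-04, -9.73622530e-05,
       -4.88544754e-05,  1.34062862e-03]), 'joint_torque': array([-5.16972541e-04, -4.40046859e+01, -1.76590347e+01,  6.30801916e-02,
        5.80654631e-02, -1.78460418e-04]), 'tool_pos': array([ 0.16232029, -0.60280697,  0.22158196]), 'orientation': array([-1.07256878e-03,  9.91378562e-01,  1.31024406e-01,  3.87296849e-05]), 'wrist_force': array([ 0.84042204,  0.29810474, -0.38879182]), 'torque': array([-0.03571545,  0.00434499, -0.00625788]), 'grip_force': 0.0, 'gripper_width': 0.08716977442544027}
top 43.71519419879456 284.7420434934114 206.91999084197465 [[ 0.04623639 -0.99892978 -0.00122045]
 [-0.97671806 -0.04495202 -0.20976451]
 [ 0.20948515  0.01089079 -0.97775118]] [-0.06465886  0.61491547  1.2872774 ] ['color', 'fov_y', 'cx', 'cy', 'R', 't']
side 49.51212209390153 286.0444291525305 210.03069619005706 [[-0.84039927 -0.54196495  0.00174732]
 [-0.36363831  0.56148016 -0.74330828]
 [ 0.40186595 -0.62531114 -0.66894674]] [0.48127378 0.27720388 0.84445188] ['color', 'fov_y', 'cx', 'cy', 'R', 't']
```

View pics/top0.png

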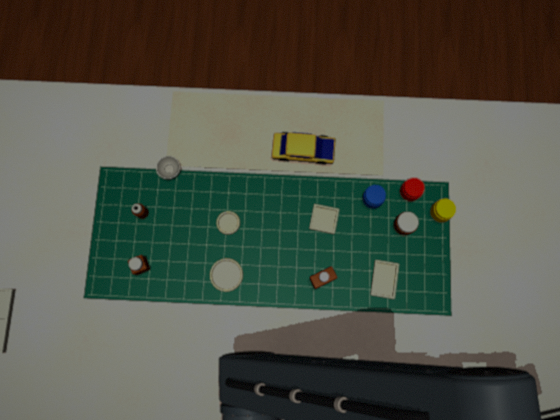

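View pics/side0.png

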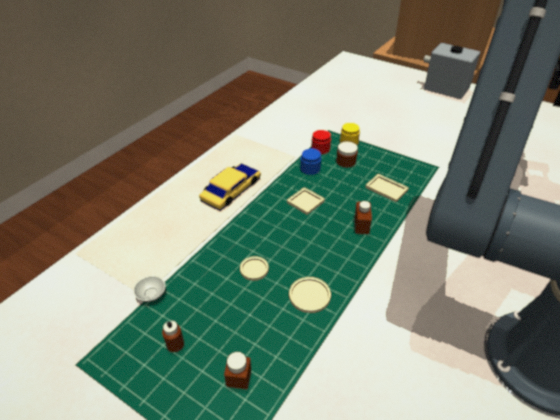

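Top view: bottle candidates are the dropper (138,211), square bottle (138,265), flask (323,278) and the white-lidded brown jar (407,223). The jar look-alikes are blue (374,195), red (413,188) and yellow (445,209). The holders are small round (228,222), large round (226,275), square (324,219) and oblong (385,279). The dish (168,168) and car (303,148) stay put. The side view agrees: dropper (173,335), square bottle (237,370), flask (363,217), jar (347,153).

```bash
cat > h.py <<'E'
import numpy as np,cv2
from station import ctrl,camera
def cam(n):
    c=camera(n);c["f"]=210/np.tan(np.radians(c["fov_y"])/2);return c
def ray(c,p,z):
    p=np.atleast_2d(np.asarray(p,float)); d=np.c_[(p[:,0]-c["cx"])/c["f"],(p[:,1]-c["cy"])/c["f"],np.ones(len(p))]@c["R"]
    o=-c["R"].T@c["t"]; return o+d*((z-o[2])/d[:,2])[:,None]
def proj(c,X):
    X=np.atleast_2d(X)@c["R"].T+c["t"]; return X[:,:2]/X[:,2:]*c["f"]+[c["cx"],c["cy"]]
def blobs(m,amin=20):
    cs,_=cv2.findContours(m.astype(np.uint8),cv2.RETR_EXTERNAL,cv2.CHAIN_APPROX_NONE)
    return [k[:,0] for k in cs if cv2.contourArea(k)>=amin]
def rect(c,k,z):
    r=cv2.minAreaRect((ray(c,k,z)[:,:2]*1000).astype(np.float32));return np.round(r[0],1),np.round(r[1],1),round(r[2],1)
E
python3 - <<'E'
from h import *
for n in("top","side"):
    c=cam(n);im=c["color"];h=cv2.cvtColor(im,cv2.COLOR_BGR2HSV)
    # not-green region on the mat
    H,S,V=[h[...,i].astype(int) for i in range(3)]
    light=(V>115)&(S<110)
    print(n)
    for k in blobs(light,25):
        if cv2.contourArea(k)<3000:
            m=k.mean(0);p=h[int(m[1]),int(m[0])];print(m.round(1),cv2.contourArea(k),p,"z10",*rect(c,k,.010),"z60",rect(c,k,.06)[0:2])
    br=((H<12)|(H>172))&(S>90)&(V>25)
    print("red/brown")
    for k in blobs(br,25):
        if cv2.contourArea(k)<3000:
            print(k.mean(0).round(1),cv2.contourArea(k),cv2.boundingRect(k),"z0",*rect(c,k,0))
c=cam("top");im=c["color"]
a=cv2.resize(im[165:315,85:285],None,fx=4,fy=4,interpolation=2)[:600];cv2.imwrite("pics/tl.png",a)
cv2.imwrite("pics/tr.png",cv2.resize(im[165:315,270:470],None,fx=4,fy=4,interpolation=2))
E
```

```text
top
[474.  364.1] 44.0 [ 35  22 128] z10 [ 244.2 -532.3] [ 7.3 55.9] 2.7 z60 (array([ 247.5, -514.8]), array([ 7. , 53.9]))
[323.8 276.3] 47.5 [  0   0 133] z10 [ 447.8 -146.8] [18.2 21.1] 2.6 z60 (array([ 443.7, -143.4]), array([17.6, 20.3]))
[385.5 278.5] 716.5 [ 33  36 134] z10 [ 449.3 -305.1] [60.1 89.7] 83.5 z60 (array([ 445.1, -295.9]), array([58. , 86.5]))
[224.7 274.4] 714.5 [ 34  30 136] z10 [441.2 110.2] [80.3 81.2] 30.7 z60 (array([437.3, 104.4]), array([77.3, 78.2]))
[134.4 263.2] 87.5 [ 37  17 133] z10 [460.1 352.4] [26.3 29.3] 2.6 z60 (array([455.5, 337.7]), array([25.4, 28.2]))
[407.9 221.5] 259.0 [ 33  19 133] z10 [ 604.5 -366.8] [50.3 48.9] 45.8 z60 (array([ 594.7, -355.3]), array([48.5, 47.1]))
[227.7 222.1] 296.5 [ 31  43 135] z10 [582.3 114.2] [57.3 53.6] 3.7 z60 (array([573.3, 108.2]), array([55.3, 51.6]))
[323.2 216.3] 519.5 [ 31  42 134] z10 [ 603.2 -142. ] [66.3 65.4] 81.1 z60 (array([ 593.4, -138.7]), array([63.9, 63. ]))
[169.3 168.8] 42.0 [ 28  27 131] z10 [721.9 285.4] [19.9 22.3] 2.6 z60 (array([707.8, 273.2]), array([19.2, 21.5]))
red/brown
[322.5 277.1]
[... 2503 characters left out ...]
.7] 89.8 z60 (array([1142.4, -231.4]), array([457.3,  57.6]))
[455.7  52.4] 384.5 [15 10 51] z10 [  565.4 -1263.1] [166.1 128.8] 0.2 z60 (array([  539.2, -1138.3]), array([155.2, 120.3]))
[537.7  11.5] 80.5 [ 21  30 163] z10 [  378.8 -1956.9] [ 56.  125.7] 5.6 z60 (array([  364.8, -1786.5]), array([ 52.3, 117.4]))
red/brown
[238.5 374.8] 305.0 (225, 358, 25, 30) z0 [465.8 329.5] [42.7 56.5] 28.1
[173.3 338.5] 210.5 (163, 327, 20, 24) z0 [609.8 343.1] [30.4 48.9] 54.1
[362.  219.2] 236.0 (356, 203, 15, 30) z0 [ 453.2 -167.9] [ 34.9 106.1] 26.3
[346.1 158.8] 131.0 (338, 153, 18, 13) z0 [ 601.  -365.4] [49.6 58.5] 26.7
[321.3 140.5] 330.0 (312, 130, 19, 24) z0 [ 709.8 -407.8] [ 55.6 126.4] 28.7
```

View pics/tl.png

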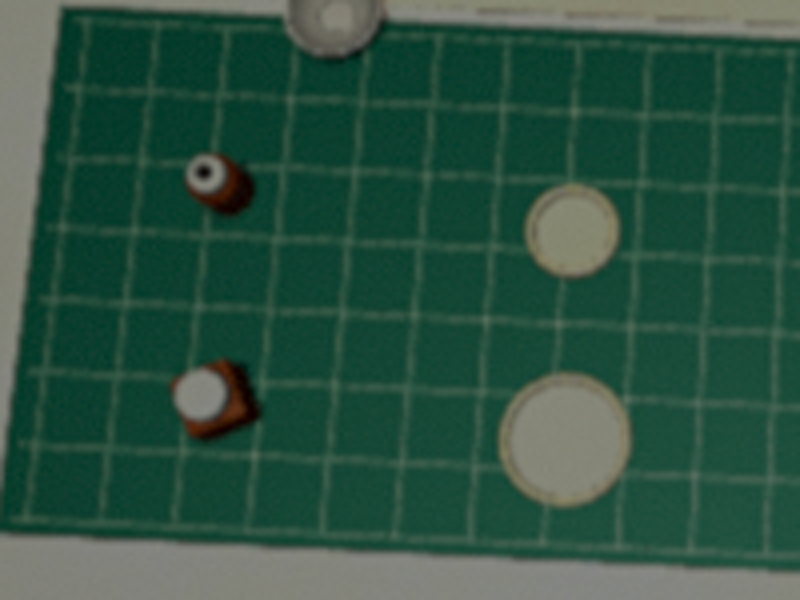

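View pics/tr.png

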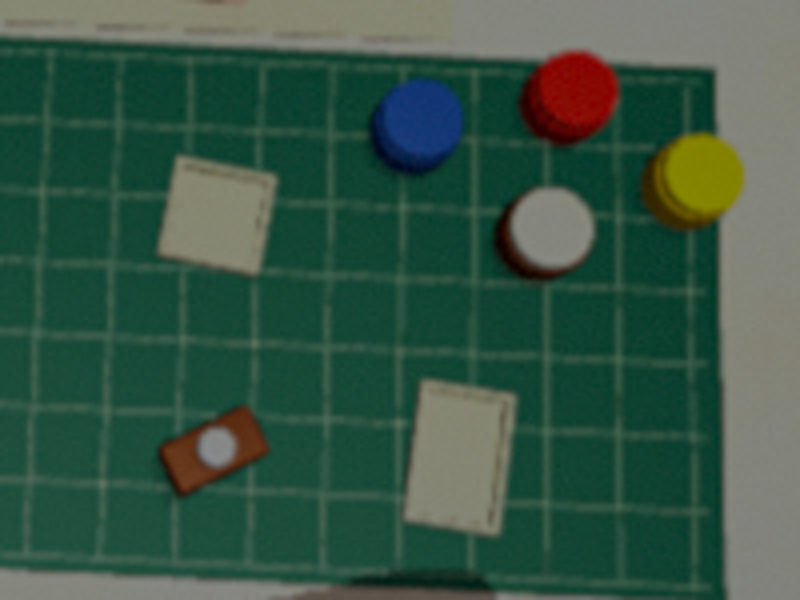

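The crops confirm the choice: the jar is the white-lidded brown bottle (crop 2 at about (548,235)), and the blue, red and yellow ones are decoys. The square bottle is turned, and the flask's long axis is at about 117°. Next I sweep over the bench with the wrist camera to refine the poses.

```bash
python3 -m pendant '{"motion":[{"tx":5.3,"ty":-2.1},{"tx":5.3,"ty":-2.1},{"tx":5.3,"ty":-2.1},{"tx":5.3,"ty":-2.1},{"tx":5.3,"ty":-2.1}]}'
python3 -m pendant '{"motion":[{"tx":5.3,"ty":-2.1},{"tx":5.3,"ty":-2.1},{"tx":5.3,"ty":-2.1},{"tz":-3},{"tz":0}]}'
python3 - <<'E'
from h import *
s=ctrl.read_state();c=cam("wrist");print(s["tool_pos"],s["orientation"],s["q"].round(2),c["fov_y"],c["cx"],c["cy"]);print(c["T_tool_cam"].round(4))
cv2.imwrite("pics/w1.png",c["color"])
E
```

```text
[ 0.16236239 -0.60318748  0.22205844] [-5.25597953e-04  9.91378132e-01  1.31031001e-01  1.46025963e-05] [-1.49  0.53  1.43 -0.    1.18 -0.18] 70.30752704521619 278.47306752961515 212.35625666723985
[[-1.100e-03 -9.661e-01 -2.581e-01  6.820e-02]
 [ 1.000e+00 -9.000e-04 -9.000e-04  6.000e-04]
 [ 7.000e-04 -2.581e-01  9.661e-01 -1.639e-01]
 [ 0.000e+00  0.000e+00  0.000e+00  1.000e+00]]validation failed for argument at $.mo...
validation failed for argument at $.mo...
```

View pics/w1.png

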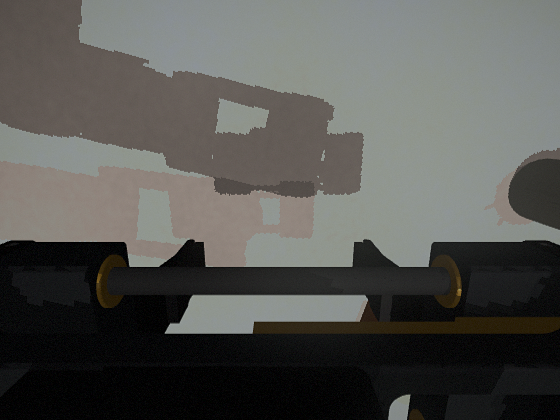

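The rows were refused, probably because every key is required. The picture shows the fingers in the lower half (rows over 240), with the bench visible above that.

```bash
python3 -m pendant '{"motion":[{"grip":1,"tx":5.3,"ty":-2.1,"tz":0,"rx":0,"ry":0,"rz":0},{"grip":1,"tx":5.3,"ty":-2.1,"tz":0,"rx":0,"ry":0,"rz":0},{"grip":1,"tx":5.3,"ty":-2.1,"tz":0,"rx":0,"ry":0,"rz":0},{"grip":1,"tx":5.3,"ty":-2.1,"tz":0,"rx":0,"ry":0,"rz":0},{"grip":1,"tx":5.3,"ty":-2.1,"tz":0,"rx":0,"ry":0,"rz":0}]}'
python3 - <<'E'
from h import *
s=ctrl.read_state();print(s["tool_pos"],s["orientation"],s["q"].round(2))
E
```

```text
time_s: 0.92
tool_pos: [0.3924, -0.4322, 0.2226]
orientation: [0.0, 0.991, 0.131, 0.0]
wrist_force: [-0.0, -0.7, 0.8]
gripper_width: 0.0869
grip_force: 0.0
[ 0.39236596 -0.43215023  0.22264211] [1.84523737e-04 9.91395848e-01 1.30897787e-01 9.42036584e-05] [-1.02  0.47  1.54  0.    1.13  0.28]
```

```bash
cat >> h.py <<'E'
def pose():
    from scipy.spatial.transform import Rotation as Ro
    s=ctrl.read_state();q=s["orientation"];M=Ro.from_quat([*q[1:],q[0]]).as_matrix()
    return s,M,np.array(s["tool_pos"]),np.degrees(np.arctan2(M[1,0],M[0,0]))
def wrist(name):
    s,M,p,psi=pose();c=cam("wrist");T=c["T_tool_cam"]
    Rwc=M@T[:3,:3];o=p+M@T[:3,3];c["R"]=Rwc.T;c["t"]=-Rwc.T@o
    cv2.imwrite(f"pics/{name}.png",c["color"]);np.savez(f"pics/{name}.npz",**{k:c[k] for k in("color","R","t","f","cx","cy")})
    return c
def load(n): d=np.load(f"pics/{n}.npz");return {k:d[k] for k in d}
def need(x,y,z,psi_t=None):
    "cm along tool axes now, deg rz"
    s,M,p,psi=pose();d=M.T@(np.array([x,y,z])/1000-p)*100
    print("at",(p*1000).round(1),"psi",psi.round(1),"q",np.degrees(s["q"]).round(0),"t",round(s["time_s"],1),"| tx ty tz",d.round(2),"rz",None if psi_t is None else round(psi-psi_t,1))
E
python3 -m pendant '{"motion":[{"grip":1,"tx":3.2,"ty":-3,"tz":-1.5,"rx":0,"ry":0,"rz":0},{"grip":1,"tx":3.2,"ty":-3,"tz":-1.5,"rx":0,"ry":0,"rz":0},{"grip":1,"tx":3.2,"ty":-3,"tz":-1,"rx":0,"ry":0,"rz":0},{"grip":1,"tx":0,"ty":0,"tz":0,"rx":0,"ry":0,"rz":7.5},{"grip":1,"tx":0,"ty":0,"tz":0,"rx":0,"ry":0,"rz":7.5}]}'
python3 -m pendant '{"motion":[{"grip":1,"tx":0,"ty":0,"tz":0,"rx":0,"ry":0,"rz":0}]}' >/dev/null
python3 - <<'E'
from h import *
c=wrist("w2"); need(460,-100,260,0)
E
```

```text
time_s: 1.55
tool_pos: [0.4608, -0.3206, 0.2629]
orientation: [0.0, 1.0, -0.001, 0.0]
wrist_force: [-0.2, -0.1, 0.1]
gripper_width: 0.0869
grip_force: 0.0
at [ 460.3 -321.3  262.5] psi 0.2 q [-46.  23.  89.  -0.  69.  43.] t 1.7 | tx ty tz [  0.04 -22.13   0.26] rz 0.2
```

View pics/w2.png

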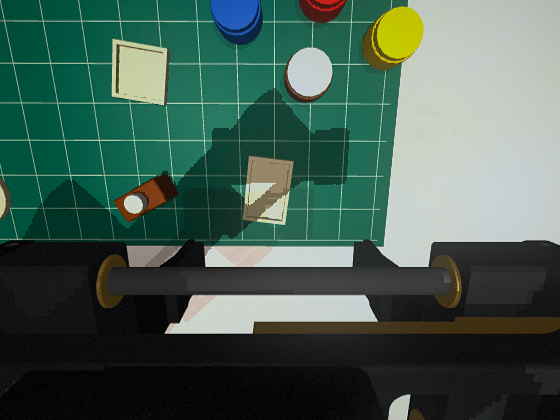

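Wrist view: jar lid (308,73), flask (145,200), square holder (140,72), oblong holder (268,190). Now the left half.

```bash
python3 -m pendant '{"motion":[{"grip":1,"tx":0,"ty":-6,"tz":0,"rx":0,"ry":0,"rz":0},{"grip":1,"tx":0,"ty":-6,"tz":0,"rx":0,"ry":0,"rz":0},{"grip":1,"tx":0,"ty":-6,"tz":0,"rx":0,"ry":0,"rz":0},{"grip":1,"tx":0,"ty":-6,"tz":0,"rx":0,"ry":0,"rz":0},{"grip":1,"tx":0,"ty":-6,"tz":0,"rx":0,"ry":0,"rz":0}]}' >/dev/null
python3 -m pendant '{"motion":[{"grip":1,"tx":0,"ty":-6,"tz":0,"rx":0,"ry":0,"rz":0},{"grip":1,"tx":0,"ty":-6,"tz":0,"rx":0,"ry":0,"rz":0},{"grip":1,"tx":0,"ty":-6,"tz":0,"rx":0,"ry":0,"rz":0},{"grip":1,"tx":0,"ty":-6,"tz":0,"rx":0,"ry":0,"rz":0},{"grip":1,"tx":0,"ty":0,"tz":0,"rx":0,"ry":0,"rz":0}]}' >/dev/null
python3 -m pendant '{"motion":[{"grip":1,"tx":0,"ty":0,"tz":0,"rx":0,"ry":0,"rz":0}]}' >/dev/null
python3 - <<'E'
from h import *
c=wrist("w3"); need(598,348,260,0)
E
```

```text
at [459.8 217.6 262.4] psi 0.1 q [ 13.  18.  96.  -0.  66. 103.] t 3.1 | tx ty tz [ 13.84 -13.03   0.22] rz 0.1
```

View pics/w3.png

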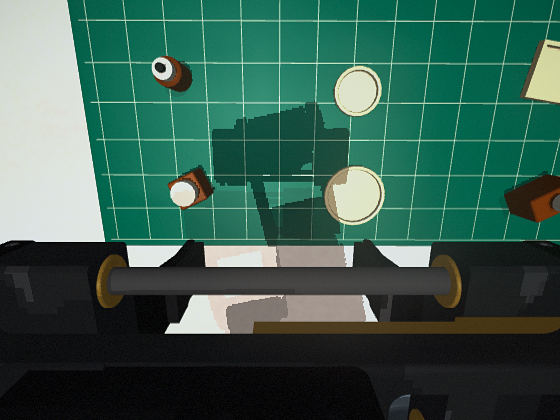

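The left half shows the dropper (168,70), square bottle (188,190), small round holder (358,91) and large round holder (354,195).

Run:
```python
from h import *
def ell(c,k,z):
    P=ray(c,k,z)[:,:2]*1000;e=cv2.fitEllipse(P.astype(np.float32));return np.round(e[0],1),np.round(e[1],1)
for n,caps,feet in(("w2",{"jar":(308,73,.052),"flask":(135,204,.068)},{"sq_h":(140,72),"obl_h":(268,190),"flask":(155,195)}),("w3",{"sqb":(183,193,.062),"drop":(163,68,.060)},{"small":(358,91),"large":(354,195),"sqb":(205,188)})):
    c=load(n);h=cv2.cvtColor(c["color"],cv2.COLOR_BGR2HSV);H,S,V=[h[...,i].astype(int) for i in range(3)]
    mat=(H>60)&(H<95)&(S>100)
    wh=(S<45)&(V>90)
    for nm,(u,v,z) in caps.items():
        for k in blobs(wh):
            if abs(k.mean(0)-[u,v]).max()<14: print(nm,k.mean(0).round(1),cv2.contourArea(k),*ell(c,k,z))
    cream=(H>5)&(H<45)&(S>20)&(S<130)&(V>60)
    br=((H<14)|(H>172))&(S>130)
    for nm,(u,v) in feet.items():
        m=br if nm in("flask","sqb") else cream
        m=cv2.morphologyEx(m.astype(np.uint8),cv2.MORPH_CLOSE,np.ones((3,3)))
        for k in blobs(m,100):
            if cv2.pointPolygonTest(k[:,None].astype(np.float32),(u,v),False)>=0:
                print(nm,k.mean(0).round(1),cv2.contourArea(k),"ell",*ell(c,k,.01),"rect10",*rect(c,k,.01),"rect0",*rect(c,k,.0),"rect47",*rect(c,k,.047))
                im=c["color"].copy()
    ov=c["color"].copy()
    ov[cream]=(255,0,255);ov[br]=(0,255,255);ov[wh]=(255,255,0)
    cv2.imwrite(f"pics/{n}m.png",ov[:240])
a=np.vstack([cv2.imread("pics/w2m.png"),cv2.imread("pics/w3m.png")]);cv2.imwrite("pics/m.png",a)
```

```text
jar [309.3  71.7] 1675.5 [ 596.4 -357.4] [51.  51.4]
flask [133.2 204. ] 253.5 [ 443.5 -142.5] [22.4 22.9]
sq_h [139.4  71.8] 3070.0 ell [ 602.8 -143.4] [78.7 82.4] rect10 [ 602.7 -143.5] [71.5 68.2] 80.7 rect0 [ 604.5 -139.2] [73.2 69.8] 80.7 rect47 [ 596.1 -159.3] [65.1 62.1] 80.7
obl_h [266.8 189.6] 2686.0 ell [ 449.3 -306. ] [ 69.2 111.9] rect10 [ 449.1 -305.8] [62.2 93. ] 83.1 rect0 [ 447.1 -305.4] [63.7 95.2] 83.1 rect47 [ 456.1 -307.2] [56.7 84.7] 83.1
flask [146.2 196.9] 1462.5 ell [ 438.5 -131.8] [ 39.3 108.2] rect10 [ 439.4 -132.6] [37.1 89.2] 28.0 rect0 [ 437.2 -128.1] [38.  91.3] 28.0 rect47 [ 447.3 -149.5] [33.8 81.2] 28.0
sqb [182.5 193.5] 462.0 [454.5 336.5] [30.1 30.9]
drop [161.7  68.3] 336.5 [597.4 348.9] [22.1 22.6]
small [357.2  90.8] 1815.5 ell [580. 115.] [60.  61.1] rect10 [580.4 114.8] [59.6 61.2] 0.1 rect0 [581.7 112.3] [61.  62.7] 0.1 rect47 [575.7 123.9] [54.3 55.8] 0.1
large [353.6 194.7] 2728.0 ell [441.4 110.1] [84.  85.4] rect10 [441.2 109.9] [84.2 85.6] 0.1 rect0 [439.1 107.3] [86.2 87.6] 0.1 rect47 [448.9 119.5] [76.7 78. ] 0.1
sqb [191.4 188.3] 418.0 ell [448.1 346.9] [42.  67.9] rect10 [450.6 341.3] [41.8 53.8] 26.4 rect0 [448.8 344.3] [42.9 55.1] 26.4 rect47 [457.5 330.3] [38.1 49. ] 26.4
```

View pics/m.png

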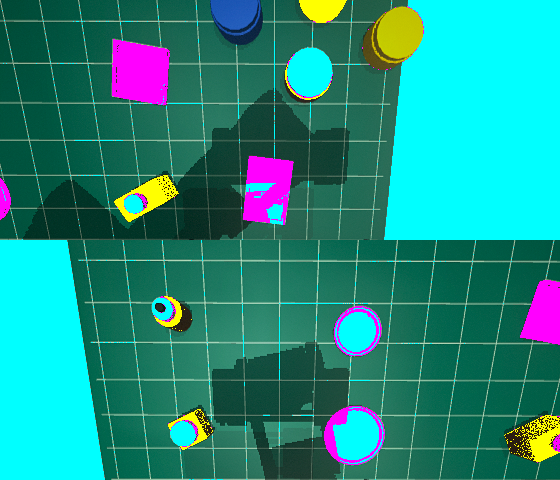

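All sizes match the given ones to within 2 mm and the views agree: dropper (597,349), jar (596,-357), square bottle (454.5,336.5), flask (443.5,-142.5). The holders are at (580,115), (441,110), (603,-143) at -9° and (449,-306) at -7°. Going to the dropper first.

```bash
python3 -m pendant '{"motion":[{"grip":1,"tx":3.44,"ty":-3.28,"tz":3.5,"rx":0,"ry":0,"rz":0},{"grip":1,"tx":3.44,"ty":-3.28,"tz":3.5,"rx":0,"ry":0,"rz":0},{"grip":1,"tx":3.44,"ty":-3.28,"tz":3.5,"rx":0,"ry":0,"rz":0},{"grip":1,"tx":3.44,"ty":-3.28,"tz":3.5,"rx":0,"ry":0,"rz":0},{"grip":1,"tx":0,"ty":0,"tz":0,"rx":0,"ry":0,"rz":0}]}'
python3 -c "
from h import *
need(597.5,349,16,0)"
```

```text
time_s: 3.78
tool_pos: [0.5975, 0.3482, 0.1165]
orientation: [0.001, 1.0, -0.0, -0.004]
wrist_force: [-0.1, -0.9, -0.9]
gripper_width: 0.0869
grip_force: 0.0
at [597.5 348.2 116.5] psi -0.0 q [ 21.  42.  76.  -0.  62. 111.] t 3.8 | tx ty tz [ 0.07 -0.11 10.04] rz -0.0
```

```bash
python3 -m pendant '{"motion":[{"grip":1,"tx":0,"ty":0,"tz":3.5,"rx":0,"ry":0,"rz":0},{"grip":1,"tx":0,"ty":0,"tz":3.5,"rx":0,"ry":0,"rz":0},{"grip":1,"tx":0,"ty":0,"tz":3,"rx":0,"ry":0,"rz":0},{"grip":1,"tx":0,"ty":0,"tz":0,"rx":0,"ry":0,"rz":0},{"grip":0.38,"tx":0,"ty":0,"tz":0,"rx":0,"ry":0,"rz":0}]}' 15
python3 -c "
from h import *
need(597.5,349,16,0)"
```

```text
time_s: 4.4
tool_pos: [0.5987, 0.3491, 0.0247]
orientation: [-0.0, 1.0, -0.0, 0.001]
wrist_force: [-0.5, 0.4, 0.8]
gripper_width: 0.0824
grip_force: 0.0
at [598.7 349.1  24.7] psi -0.0 q [ 21.  49.  79.  -0.  52. 111.] t 4.4 | tx ty tz [-0.12  0.01  0.87] rz -0.0
```

```bash
python3 -m pendant '{"motion":[{"grip":0.6,"tx":-0.1,"ty":0,"tz":0.8,"rx":0,"ry":0,"rz":0},{"grip":0.4,"tx":0,"ty":0,"tz":0,"rx":0,"ry":0,"rz":0},{"grip":0.2,"tx":0,"ty":0,"tz":0,"rx":0,"ry":0,"rz":0},{"grip":0.2,"tx":0,"ty":0,"tz":0,"rx":0,"ry":0,"rz":0},{"grip":0.2,"tx":0,"ty":0,"tz":0,"rx":0,"ry":0,"rz":0}]}' 15
python3 -m pendant '{"motion":[{"grip":0.2,"tx":0,"ty":0,"tz":0,"rx":0,"ry":0,"rz":0},{"grip":0.2,"tx":0,"ty":0,"tz":0,"rx":0,"ry":0,"rz":0},{"grip":0.2,"tx":0,"ty":0,"tz":0,"rx":0,"ry":0,"rz":0},{"grip":0.2,"tx":0,"ty":0,"tz":0,"rx":0,"ry":0,"rz":0}]}' 15
```

```text
time_s: 5.03
tool_pos: [0.5963, 0.35, 0.0146]
orientation: [0.0, 1.0, 0.001, 0.0]
wrist_force: [0.4, -0.5, -0.1]
gripper_width: 0.0349
grip_force: 0.2
time_s: 5.52
tool_pos: [0.5963, 0.35, 0.0146]
orientation: [-0.0, 1.0, 0.0, 0.0]
wrist_force: [0.7, 0.6, 0.4]
gripper_width: 0.0334
grip_force: 15.0
```

```bash
python3 -m pendant '{"motion":[{"grip":0.2,"tx":0,"ty":0,"tz":-1,"rx":0,"ry":0,"rz":0},{"grip":0.2,"tx":0,"ty":0,"tz":-2.5,"rx":0,"ry":0,"rz":0},{"grip":0.2,"tx":0,"ty":0,"tz":-2.5,"rx":0,"ry":0,"rz":0},{"grip":0.2,"tx":-0.3,"ty":2,"tz":0,"rx":0,"ry":0,"rz":0},{"grip":0.2,"tx":-0.3,"ty":4,"tz":0,"rx":0,"ry":0,"rz":0}]}' 
python3 -m pendant '{"motion":[{"grip":0.2,"tx":-0.3,"ty":5,"tz":0,"rx":0,"ry":0,"rz":0},{"grip":0.2,"tx":-0.3,"ty":5,"tz":0,"rx":0,"ry":0,"rz":0},{"grip":0.2,"tx":-0.3,"ty":4,"tz":0,"rx":0,"ry":0,"rz":0},{"grip":0.2,"tx":-0.2,"ty":2,"tz":0,"rx":0,"ry":0,"rz":0},{"grip":0.2,"tx":0,"ty":0,"tz":0,"rx":0,"ry":0,"rz":0}]}' 
python3 -c "
from h import *
need(579.5,115,18.5,0)"
```

```text
time_s: 6.15
tool_pos: [0.5895, 0.2893, 0.0742]
orientation: [0.0, 1.0, 0.002, -0.0]
wrist_force: [-0.3, 0.3, -1.4]
gripper_width: 0.0337
grip_force: 15.0
time_s: 6.78
tool_pos: [0.5789, 0.1285, 0.0741]
orientation: [-0.0, 1.0, -0.001, -0.001]
wrist_force: [0.0, 0.5, -0.7]
gripper_width: 0.0337
grip_force: 15.0
at [578.9 128.5  74.1] psi -0.1 q [ 2. 39. 93.  0. 47. 92.] t 6.8 | tx ty tz [0.07 1.35 5.56] rz -0.1
```

```bash
python3 -m pendant '{"motion":[{"grip":0.2,"tx":0.1,"ty":1.3,"tz":0,"rx":0,"ry":0,"rz":0},{"grip":0.2,"tx":0,"ty":0,"tz":2.5,"rx":0,"ry":0,"rz":0},{"grip":0.2,"tx":0,"ty":0,"tz":1.5,"rx":0,"ry":0,"rz":0},{"grip":0.2,"tx":0,"ty":0,"tz":0.7,"rx":0,"ry":0,"rz":0},{"grip":0.2,"tx":0,"ty":0,"tz":0,"rx":0,"ry":0,"rz":0}]}' 
python3 -c "
from h import *
need(579.5,115,18.5,0)"
```

```text
time_s: 7.4
tool_pos: [0.5802, 0.1173, 0.027]
orientation: [-0.0, 1.0, 0.001, -0.0]
wrist_force: [0.5, 0.0, -0.0]
gripper_width: 0.0336
grip_force: 15.0
at [580.2 117.3  27. ] psi 0.1 q [ 1. 44. 95.  0. 42. 91.] t 7.4 | tx ty tz [-0.07  0.23  0.85] rz 0.1
```

```bash
python3 -m pendant '{"motion":[{"grip":0.2,"tx":0,"ty":0.2,"tz":0.3,"rx":0,"ry":0,"rz":0},{"grip":0.2,"tx":0,"ty":0,"tz":0.3,"rx":0,"ry":0,"rz":0},{"grip":0.2,"tx":0,"ty":0,"tz":0.2,"rx":0,"ry":0,"rz":0},{"grip":0.2,"tx":0,"ty":0,"tz":0.05,"rx":0,"ry":0,"rz":0},{"grip":0.2,"tx":0,"ty":0,"tz":0,"rx":0,"ry":0,"rz":0}]}' 
python3 -m pendant '{"motion":[{"grip":0.2,"tx":0,"ty":0,"tz":0.05,"rx":0,"ry":0,"rz":0},{"grip":0.2,"tx":0,"ty":0,"tz":0.0,"rx":0,"ry":0,"rz":0}]}'
```

```text
time_s: 8.02
tool_pos: [0.5805, 0.1149, 0.0191]
orientation: [-0.0, 1.0, 0.0, 0.0]
wrist_force: [0.7, -0.2, -0.0]
gripper_width: 0.0334
grip_force: 15.0
time_s: 8.28
tool_pos: [0.5805, 0.1149, 0.0186]
orientation: [-0.0, 1.0, 0.0, 0.0]
wrist_force: [0.7, 0.2, -1.6]
gripper_width: 0.0335
grip_force: 15.0
```

```bash
python3 -m pendant '{"motion":[{"grip":0.2,"tx":0,"ty":0,"tz":0.06,"rx":0,"ry":0,"rz":0},{"grip":0.2,"tx":0,"ty":0,"tz":0.0,"rx":0,"ry":0,"rz":0}]}' | grep -E "pos|wrist"
python3 -m pendant '{"motion":[{"grip":0.2,"tx":0,"ty":0,"tz":0.06,"rx":0,"ry":0,"rz":0},{"grip":0.2,"tx":0,"ty":0,"tz":0.0,"rx":0,"ry":0,"rz":0}]}'| grep -E "pos|wrist"
```

```text
tool_pos: [0.5805, 0.1149, 0.0179]
wrist_force: [-0.6, 0.1, 0.1]
tool_pos: [0.5806, 0.1149, 0.0176]
wrist_force: [-0.3, 0.1, 2.1]
```

```bash
python3 -m pendant '{"motion":[{"grip":0.45,"tx":0,"ty":0,"tz":0,"rx":0,"ry":0,"rz":0},{"grip":0.6,"tx":0,"ty":0,"tz":0,"rx":0,"ry":0,"rz":0},{"grip":0.8,"tx":0,"ty":0,"tz":0,"rx":0,"ry":0,"rz":0},{"grip":1,"tx":0,"ty":0,"tz":0,"rx":0,"ry":0,"rz":0},{"grip":1,"tx":0,"ty":0,"tz":0,"rx":0,"ry":0,"rz":0}]}' | tail -2
python3 -m pendant '{"motion":[{"grip":1,"tx":0,"ty":0,"tz":-3,"rx":0,"ry":0,"rz":0},{"grip":1,"tx":0,"ty":0,"tz":-5,"rx":0,"ry":0,"rz":0},{"grip":1,"tx":0,"ty":0,"tz":-5,"rx":0,"ry":0,"rz":0},{"grip":1,"tx":0,"ty":0,"tz":-3,"rx":0,"ry":0,"rz":0},{"grip":1,"tx":0,"ty":0,"tz":0,"rx":0,"ry":0,"rz":0}]}'
python3 - <<'E'
from h import *
c=cam("side");cv2.imwrite("pics/s1.png",cv2.resize(c["color"][240:320,200:360],None,fx=5,fy=5,interpolation=2))
need(596.4,-357,100,0)
# decoy positions from w2 (tops z .052)
c=load("w2");h=cv2.cvtColor(c["color"],cv2.COLOR_BGR2HSV);H,S,V=[h[...,i].astype(int) for i in range(3)]
for n,m in(("blue",(H>100)&(H<130)&(S>120)),("red",((H<8)|(H>172))&(S>150)),("yel",(H>22)&(H<35)&(S>150))):
    for k in blobs(m,300): print(n,k.mean(0).round(),rect(c,k,.05),rect(c,k,0))
c=cam("top");h=cv2.cvtColor(c["color"],cv2.COLOR_BGR2HSV);H,S,V=[h[...,i].astype(int) for i in range(3)]
for n,m in(("blue",(H>100)&(H<130)&(S>120)),("red",((H<8)|(H>172))&(S>150)),("yel",(H>22)&(H<35)&(S>150))):
    for k in blobs(m,150): print("top",n,k.mean(0).round(),rect(c,k,.03))
E
```

```text
gripper_width: 0.0713
grip_force: 0.0
time_s: 10.02
tool_pos: [0.5824, 0.115, 0.1802]
orientation: [-0.0, 1.0, 0.001, 0.003]
wrist_force: [0.7, 0.0, -0.5]
gripper_width: 0.0871
grip_force: 0.0
at [580.8 114.9 178.1] psi 0.1 q [ 0. 31. 90. -0. 60. 90.] t 10.1 | tx ty tz [ 1.49 47.19  7.82] rz 0.1
blue [237.  17.] (array([ 647.7, -274.8]), array([43.4, 57.1]), 0.1) (array([ 663.5, -268.5]), array([49.2, 64.7]), 0.1)
red [322.   8.] (array([ 658.9, -370. ]), array([21.4, 51.6]), 0.1) (array([ 676.1, -376.3]), array([24.2, 58.4]), 0.1)
yel [393.  38.] (array([ 631.7, -450.5]), array([54.6, 70.9]), 45.4) (array([ 645.4, -467.5]), array([61.9, 80.4]), 45.4)
top blue [374. 196.] (array([ 665.5, -272. ]), array([61. , 58.7]), 0.9)
top blue [324. 148.] (array([ 793.9, -135.5]), array([46.3, 56.3]), 85.2)
top red [412. 189.] (array([ 689.4, -373.2]), array([56.5, 65. ]), 64.6)
top yel [441. 210.] (array([ 636.3, -453.5]), array([56. , 68.4]), 40.4)
top yel [297. 149.] (array([793.4, -77.5]), array([163.9,  75.5]), 86.7)
```

View pics/s1.png

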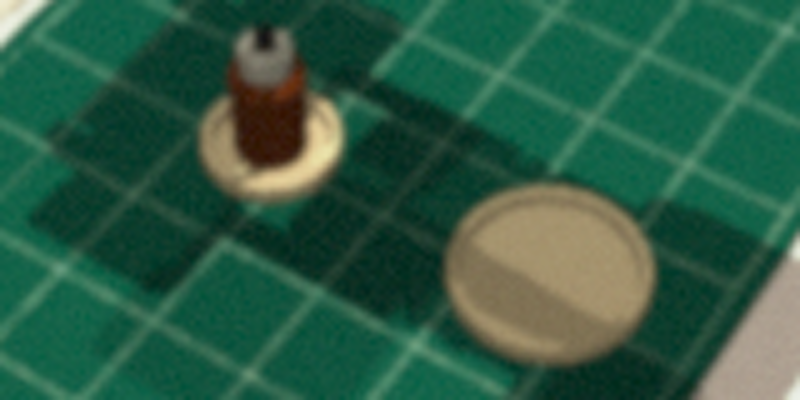

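The dropper stands upright inside the small round recess. For the jar, turning the gripper to psi = -15° keeps the fingers at least 25 mm clear of the decoys.

```bash
python3 -m pendant '{"motion":[{"grip":1,"tx":0.2,"ty":5,"tz":0,"rx":0,"ry":0,"rz":0},{"grip":1,"tx":0.2,"ty":6.2,"tz":0,"rx":0,"ry":0,"rz":0},{"grip":1,"tx":0.2,"ty":6.2,"tz":0,"rx":0,"ry":0,"rz":0},{"grip":1,"tx":0.2,"ty":6.2,"tz":0,"rx":0,"ry":0,"rz":0},{"grip":1,"tx":0.2,"ty":6.2,"tz":0,"rx":0,"ry":0,"rz":0}]}' >/dev/null
python3 -m pendant '{"motion":[{"grip":1,"tx":0.2,"ty":6.2,"tz":0,"rx":0,"ry":0,"rz":0},{"grip":1,"tx":0.2,"ty":6.2,"tz":0,"rx":0,"ry":0,"rz":0},{"grip":1,"tx":0.2,"ty":5,"tz":0,"rx":0,"ry":0,"rz":0},{"grip":1,"tx":0,"ty":0,"tz":0,"rx":0,"ry":0,"rz":7.5},{"grip":1,"tx":0,"ty":0,"tz":0,"rx":0,"ry":0,"rz":7.5}]}' >/dev/null
python3 -m pendant '{"motion":[{"grip":1,"tx":0,"ty":0,"tz":0,"rx":0,"ry":0,"rz":0}]}' >/dev/null
python3 - <<'E'
from h import *
need(596.4,-357,15,-15)
c=wrist("w4");h=cv2.cvtColor(c["color"],cv2.COLOR_BGR2HSV);wh=(h[...,1]<45)&(h[...,2]>90)
u=proj(c,[.5964,-.357,.052])[0];print(u)
for k in blobs(wh,300):
    if abs(k.mean(0)-u).max()<40:print(k.mean(0),[np.round(v,1) for v in cv2.fitEllipse((ray(c,k,.052)[:,:2]*1000).astype(np.float32))])
E
```

```text
at [ 595.8 -356.5  174.5] psi -14.9 q [-40.  39.  74.   0.  68.  65.] t 11.5 | tx ty tz [ 0.14  0.06 15.95] rz 0.1
[277.66468902 203.43774335]
[277.8707483  202.70748299] [array([ 596.5, -357.3]), array([51.1, 51.7]), np.float64(74.8)]
```

```bash
python3 -m pendant '{"motion":[{"grip":1,"tx":0.1,"ty":0.1,"tz":4,"rx":0,"ry":0,"rz":0},{"grip":1,"tx":0,"ty":0,"tz":4,"rx":0,"ry":0,"rz":0},{"grip":1,"tx":0,"ty":0,"tz":3,"rx":0,"ry":0,"rz":0},{"grip":1,"tx":0,"ty":0,"tz":2,"rx":0,"ry":0,"rz":0},{"grip":1,"tx":0,"ty":0,"tz":0,"rx":0,"ry":0,"rz":0}]}' 
python3 -m pendant '{"motion":[{"grip":1,"tx":0,"ty":0,"tz":0,"rx":0,"ry":0,"rz":0}]}' >/dev/null
python3 -c "
from h import *
need(596.4,-357,15,-15)"
```

```text
time_s: 12.18
tool_pos: [0.5966, -0.3572, 0.0452]
orientation: [-0.001, 0.992, -0.129, -0.002]
wrist_force: [0.3, 0.6, 0.3]
gripper_width: 0.087
grip_force: 0.0
at [ 598.5 -358.9   48.5] psi -14.9 q [-40.  47.  78.   0.  55.  65.] t 12.3 | tx ty tz [-0.26 -0.13  3.35] rz 0.1
```

```bash
python3 -m pendant '{"motion":[{"grip":1,"tx":-0.15,"ty":-0.1,"tz":1.5,"rx":0,"ry":0,"rz":0},{"grip":1,"tx":-0.1,"ty":0,"tz":1.2,"rx":0,"ry":0,"rz":0},{"grip":1,"tx":0,"ty":0,"tz":0.6,"rx":0,"ry":0,"rz":0},{"grip":0.8,"tx":0,"ty":0,"tz":0,"rx":0,"ry":0,"rz":0},{"grip":0.7,"tx":0,"ty":0,"tz":0,"rx":0,"ry":0,"rz":0}]}' 
python3 -m pendant '{"motion":[{"grip":0.5,"tx":0,"ty":0,"tz":0,"rx":0,"ry":0,"rz":0},{"grip":0.5,"tx":0,"ty":0,"tz":0,"rx":0,"ry":0,"rz":0},{"grip":0.5,"tx":0,"ty":0,"tz":0,"rx":0,"ry":0,"rz":0},{"grip":0.5,"tx":0,"ty":0,"tz":0,"rx":0,"ry":0,"rz":0}]}' 20
python3 -c "
from h import *
need(596.4,-357,15,-15)"
```

```text
time_s: 12.92
tool_pos: [0.5958, -0.3569, 0.0145]
orientation: [0.0, 0.992, -0.13, 0.0]
wrist_force: [0.2, 0.4, -0.1]
gripper_width: 0.0739
grip_force: 0.0
time_s: 13.42
tool_pos: [0.5958, -0.3568, 0.0148]
orientation: [0.0, 0.991, -0.13, 0.0]
wrist_force: [-0.1, 0.5, 1.8]
gripper_width: 0.0575
grip_force: 20.0
at [ 595.8 -356.8   14.8] psi -15.0 q [-40.  50.  79.   0.  52.  65.] t 13.4 | tx ty tz [ 0.07  0.01 -0.02] rz 0.0
```

```bash
python3 -m pendant '{"motion":[{"grip":0.5,"tx":0,"ty":0,"tz":-1,"rx":0,"ry":0,"rz":0},{"grip":0.5,"tx":0,"ty":0,"tz":-3,"rx":0,"ry":0,"rz":0},{"grip":0.5,"tx":0,"ty":0,"tz":-3,"rx":0,"ry":0,"rz":0},{"grip":0.5,"tx":0,"ty":0,"tz":-2,"rx":0,"ry":0,"rz":0},{"grip":0.5,"tx":-1.5,"ty":-2.3,"tz":0,"rx":0,"ry":0,"rz":0}]}'  | grep -v ori
python3 -m pendant '{"motion":[{"grip":0.5,"tx":-3,"ty":-4.6,"tz":0,"rx":0,"ry":0,"rz":0},{"grip":0.5,"tx":-3,"ty":-4.6,"tz":0,"rx":0,"ry":0,"rz":0},{"grip":0.5,"tx":-3,"ty":-4.6,"tz":0,"rx":0,"ry":0,"rz":0},{"grip":0.5,"tx":-3,"ty":-4.6,"tz":0,"rx":0,"ry":0,"rz":0},{"grip":0.5,"tx":-3,"ty":-4.6,"tz":0,"rx":0,"ry":0,"rz":0}]}'  >/dev/null
python3 -m pendant '{"motion":[{"grip":0.5,"tx":-3,"ty":-4.6,"tz":0,"rx":0,"ry":0,"rz":0},{"grip":0.5,"tx":-3,"ty":-4.6,"tz":0,"rx":0,"ry":0,"rz":0},{"grip":0.5,"tx":-3,"ty":-4.6,"tz":0,"rx":0,"ry":0,"rz":0},{"grip":0.5,"tx":-1.5,"ty":-2.3,"tz":0,"rx":0,"ry":0,"rz":0},{"grip":0.5,"tx":0,"ty":0,"tz":0,"rx":0,"ry":0,"rz":0}]}'  | grep -v ori
python3 -m pendant '{"motion":[{"grip":0.5,"tx":0,"ty":0,"tz":0,"rx":0,"ry":0,"rz":0}]}' >/dev/null
python3 -c "
from h import *
need(441,110,18.3,-15)"
```

```text
time_s: 14.05
tool_pos: [0.5888, -0.3335, 0.107]
wrist_force: [0.1, -0.6, -1.7]
gripper_width: 0.0575
grip_force: 20.0
time_s: 15.3
tool_pos: [0.4402, 0.1145, 0.1046]
wrist_force: [0.1, 0.3, -1.2]
gripper_width: 0.0579
grip_force: 20.0
at [442.2 112.5 104.6] psi -14.9 q [  0.  29. 112.  -0.  39. 105.] t 15.4 | tx ty tz [-0.06  0.27  8.63] rz 0.1
```

```bash
python3 -m pendant '{"motion":[{"grip":0.5,"tx":-0.1,"ty":0.27,"tz":3,"rx":0,"ry":0,"rz":0},{"grip":0.5,"tx":0,"ty":0,"tz":2.5,"rx":0,"ry":0,"rz":0},{"grip":0.5,"tx":0,"ty":0,"tz":1.5,"rx":0,"ry":0,"rz":0},{"grip":0.5,"tx":0,"ty":0,"tz":0.5,"rx":0,"ry":0,"rz":0},{"grip":0.5,"tx":0,"ty":0,"tz":0,"rx":0,"ry":0,"rz":0}]}'  | grep -v ori
python3 -c "
from h import *
need(441,110,18,-15)"
```

```text
time_s: 16.05
tool_pos: [0.4403, 0.1098, 0.0293]
wrist_force: [-0.8, -0.8, -1.4]
gripper_width: 0.0575
grip_force: 20.0
at [440.3 109.8  29.3] psi -15.0 q [ -0.  38. 115.  -0.  27. 105.] t 16.1 | tx ty tz [ 0.06 -0.04  1.13] rz -0.0
```

```bash
python3 -m pendant '{"motion":[{"grip":0.5,"tx":0.05,"ty":0,"tz":0.5,"rx":0,"ry":0,"rz":0},{"grip":0.5,"tx":0,"ty":0,"tz":0.4,"rx":0,"ry":0,"rz":0},{"grip":0.5,"tx":0,"ty":0,"tz":0.1,"rx":0,"ry":0,"rz":0},{"grip":0.5,"tx":0,"ty":0,"tz":0.05,"rx":0,"ry":0,"rz":0},{"grip":0.5,"tx":0,"ty":0,"tz":0,"rx":0,"ry":0,"rz":0}]}'  | grep -E "pos|wrist"
python3 -m pendant '{"motion":[{"grip":0.5,"tx":0,"ty":0,"tz":0.07,"rx":0,"ry":0,"rz":0},{"grip":0.5,"tx":0,"ty":0,"tz":0.0,"rx":0,"ry":0,"rz":0}]}' | grep -E "pos|wrist"
```

```text
tool_pos: [0.4402, 0.1105, 0.0189]
wrist_force: [0.4, 0.4, -1.6]
tool_pos: [0.4402, 0.1105, 0.0182]
wrist_force: [0.4, 0.3, -2.0]
```

```bash
for i in 1; do python3 -m pendant '{"motion":[{"grip":0.5,"tx":0,"ty":0,"tz":0.05,"rx":0,"ry":0,"rz":0},{"grip":0.5,"tx":0,"ty":0,"tz":0.0,"rx":0,"ry":0,"rz":0}]}' | grep -E "pos|wrist"; done
python3 -m pendant '{"motion":[{"grip":0.5,"tx":0,"ty":0,"tz":0.05,"rx":0,"ry":0,"rz":0},{"grip":0.5,"tx":0,"ty":0,"tz":0.0,"rx":0,"ry":0,"rz":0}]}' | grep -E "pos|wrist"
```

```text
tool_pos: [0.4403, 0.1104, 0.0177]
wrist_force: [0.9, -0.2, -1.5]
tool_pos: [0.4403, 0.1104, 0.0177]
wrist_force: [-0.5, -1.2, 4.0]
```

```bash
python3 -m pendant '{"motion":[{"grip":0.75,"tx":0,"ty":0,"tz":0,"rx":0,"ry":0,"rz":0},{"grip":0.9,"tx":0,"ty":0,"tz":0,"rx":0,"ry":0,"rz":0},{"grip":1,"tx":0,"ty":0,"tz":0,"rx":0,"ry":0,"rz":0},{"grip":1,"tx":0,"ty":0,"tz":0,"rx":0,"ry":0,"rz":0},{"grip":1,"tx":0,"ty":0,"tz":-1,"rx":0,"ry":0,"rz":0}]}' | tail -2
python3 -m pendant '{"motion":[{"grip":1,"tx":0,"ty":0,"tz":-4,"rx":0,"ry":0,"rz":0},{"grip":1,"tx":0,"ty":0,"tz":-5,"rx":0,"ry":0,"rz":0},{"grip":1,"tx":0,"ty":0,"tz":-5,"rx":0,"ry":0,"rz":0},{"grip":1,"tx":-1.1,"ty":-5.5,"tz":0,"rx":0,"ry":0,"rz":0},{"grip":1,"tx":-1.1,"ty":-5.5,"tz":0,"rx":0,"ry":0,"rz":0}]}' >/dev/null
python3 -m pendant '{"motion":[{"grip":1,"tx":-1.1,"ty":-5.5,"tz":0,"rx":0,"ry":0,"rz":0},{"grip":1,"tx":-1.1,"ty":-5.5,"tz":0,"rx":0,"ry":0,"rz":0},{"grip":1,"tx":0,"ty":0,"tz":0,"rx":0,"ry":0,"rz":-10},{"grip":1,"tx":0,"ty":0,"tz":0,"rx":0,"ry":0,"rz":-10},{"grip":1,"tx":0,"ty":0,"tz":0,"rx":0,"ry":0,"rz":-10}]}' >/dev/null
python3 -m pendant '{"motion":[{"grip":1,"tx":0,"ty":0,"tz":0,"rx":0,"ry":0,"rz":-10},{"grip":1,"tx":0,"ty":0,"tz":0,"rx":0,"ry":0,"rz":0},{"grip":1,"tx":0,"ty":0,"tz":0,"rx":0,"ry":0,"rz":0}]}' >/dev/null
python3 - <<'E'
from h import *
need(454.5,336.5,16,25)
c=wrist("w5");u=proj(c,[.4545,.3365,.062])[0];print(u)
h=cv2.cvtColor(c["color"],cv2.COLOR_BGR2HSV);wh=(h[...,1]<45)&(h[...,2]>90)
for k in blobs(wh,300):
    if abs(k.mean(0)-u).max()<40:print(k.mean(0),[np.round(v,1) for v in cv2.fitEllipse((ray(c,k,.062)[:,:2]*1000).astype(np.float32))])
s=cam("side")["color"]
a=cv2.resize(c["color"][120:270,170:370],None,fx=3,fy=3,interpolation=2);b=cv2.resize(s[250:350,200:360],(600,375),interpolation=2)[:,:]
b=cv2.resize(b,(240,150));cv2.imwrite("pics/w5c.png",np.vstack([a,cv2.copyMakeBorder(b,0,0,0,360,0)]))
E
```

```text
gripper_width: 0.0862
grip_force: 0.0
at [454.3 334.3 167.5] psi 24.9 q [25. 30. 94.  0. 56. 90.] t 19.7 | tx ty tz [ 0.11 -0.19 15.15] rz -0.1
[276.45477341 207.25859921]
[276.04166667 206.84375   ] [array([454.2, 336.5]), array([29.9, 31.3]), np.float64(128.9)]
```

View pics/w5c.png

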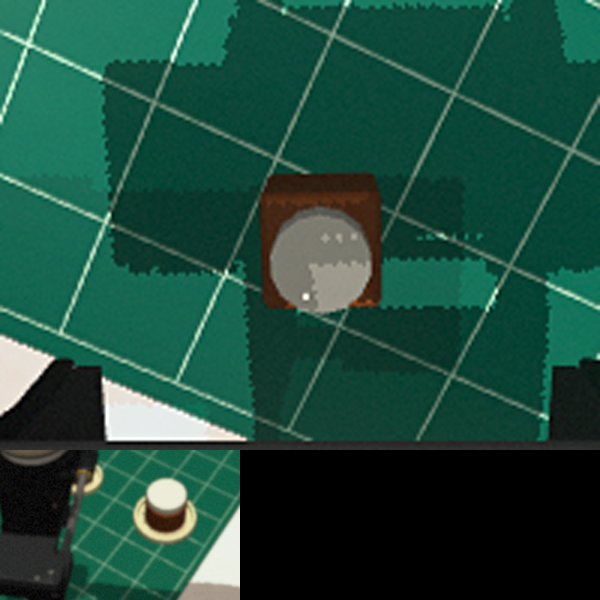

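The bottle is square to the gripper to within about 1° at (276,207), and the jar stands in the large round holder.

```bash
python3 -m pendant '{"motion":[{"grip":1,"tx":0.1,"ty":-0.2,"tz":4,"rx":0,"ry":0,"rz":0},{"grip":1,"tx":0,"ty":0,"tz":4,"rx":0,"ry":0,"rz":0},{"grip":1,"tx":0,"ty":0,"tz":3,"rx":0,"ry":0,"rz":0},{"grip":1,"tx":0,"ty":0,"tz":1.5,"rx":0,"ry":0,"rz":0},{"grip":1,"tx":0,"ty":0,"tz":0,"rx":0,"ry":0,"rz":0}]}' >/dev/null
python3 -m pendant '{"motion":[{"grip":1,"tx":0,"ty":0,"tz":0,"rx":0,"ry":0,"rz":0}]}' >/dev/null
python3 -c "
from h import *
need(454.3,336.5,15,25)"
```

```text
at [455.4 337.   43.2] psi 25.0 q [25. 41. 98.  0. 41. 90.] t 20.5 | tx ty tz [-0.13  0.    2.82] rz 0.0
```

```bash
python3 -m pendant '{"motion":[{"grip":1,"tx":-0.1,"ty":0,"tz":1.5,"rx":0,"ry":0,"rz":0},{"grip":1,"tx":0,"ty":0,"tz":1,"rx":0,"ry":0,"rz":0},{"grip":0.8,"tx":0,"ty":0,"tz":0.3,"rx":0,"ry":0,"rz":0},{"grip":0.6,"tx":0,"ty":0,"tz":0,"rx":0,"ry":0,"rz":0},{"grip":0.5,"tx":0,"ty":0,"tz":0,"rx":0,"ry":0,"rz":0}]}' | grep -v ori
python3 -m pendant '{"motion":[{"grip":0.3,"tx":0,"ty":0,"tz":0,"rx":0,"ry":0,"rz":0},{"grip":0.3,"tx":0,"ty":0,"tz":0,"rx":0,"ry":0,"rz":0},{"grip":0.3,"tx":0,"ty":0,"tz":0,"rx":0,"ry":0,"rz":0},{"grip":0.3,"tx":0,"ty":0,"tz":0,"rx":0,"ry":0,"rz":0},{"grip":0.3,"tx":0,"ty":0,"tz":0,"rx":0,"ry":0,"rz":0}]}' 20
python3 -c "
from h import *
need(454.3,336.5,15,25)"
```

```text
time_s: 21.15
tool_pos: [0.4538, 0.3363, 0.0143]
wrist_force: [-1.2, 1.3, 0.4]
gripper_width: 0.065
grip_force: 0.0
time_s: 21.78
tool_pos: [0.4537, 0.3362, 0.0143]
orientation: [-0.0, 0.976, 0.217, 0.0]
wrist_force: [0.1, 0.5, 0.9]
gripper_width: 0.0401
grip_force: 20.0
at [453.7 336.2  14.3] psi 25.1 q [25. 44. 99. -0. 37. 90.] t 21.8 | tx ty tz [ 0.07 -0.   -0.07] rz 0.1
```

```bash
python3 -m pendant '{"motion":[{"grip":0.3,"tx":0,"ty":0,"tz":-1,"rx":0,"ry":0,"rz":0},{"grip":0.3,"tx":0,"ty":0,"tz":-3,"rx":0,"ry":0,"rz":0},{"grip":0.3,"tx":0,"ty":0,"tz":-4,"rx":0,"ry":0,"rz":0},{"grip":0.3,"tx":0,"ty":0,"tz":-3,"rx":0,"ry":0,"rz":6},{"grip":0.3,"tx":0,"ty":0,"tz":0,"rx":0,"ry":0,"rz":9}]}' | grep -v ori
python3 -m pendant '{"motion":[{"grip":0.3,"tx":0,"ty":0,"tz":0,"rx":0,"ry":0,"rz":9},{"grip":0.3,"tx":0,"ty":0,"tz":0,"rx":0,"ry":0,"rz":7},{"grip":0.3,"tx":0,"ty":0,"tz":0,"rx":0,"ry":0,"rz":3.4},{"grip":0.3,"tx":1.2,"ty":2.5,"tz":0,"rx":0,"ry":0,"rz":0},{"grip":0.3,"tx":2.5,"ty":5,"tz":0,"rx":0,"ry":0,"rz":0}]}' >/dev/null
python3 -m pendant '{"motion":[{"grip":0.3,"tx":2.5,"ty":5,"tz":0,"rx":0,"ry":0,"rz":0},{"grip":0.3,"tx":2.5,"ty":5,"tz":0,"rx":0,"ry":0,"rz":0},{"grip":0.3,"tx":2.5,"ty":5,"tz":0,"rx":0,"ry":0,"rz":0},{"grip":0.3,"tx":2.5,"ty":5,"tz":0,"rx":0,"ry":0,"rz":0},{"grip":0.3,"tx":2.5,"ty":5,"tz":0,"rx":0,"ry":0,"rz":0}]}' >/dev/null
python3 -m pendant '{"motion":[{"grip":0.3,"tx":2.5,"ty":5,"tz":0,"rx":0,"ry":0,"rz":0},{"grip":0.3,"tx":2.5,"ty":5,"tz":0,"rx":0,"ry":0,"rz":0},{"grip":0.3,"tx":1.2,"ty":2.5,"tz":0,"rx":0,"ry":0,"rz":0},{"grip":0.3,"tx":0,"ty":0,"tz":0,"rx":0,"ry":0,"rz":0},{"grip":0.3,"tx":0,"ty":0,"tz":0,"rx":0,"ry":0,"rz":0}]}' | grep -v ori
python3 -c "
from h import *
need(602.7,-143,17.3,-9.3)"
```

```text
time_s: 22.4
tool_pos: [0.4553, 0.3371, 0.1274]
wrist_force: [-0.6, -0.7, -0.6]
gripper_width: 0.04
grip_force: 20.0
time_s: 24.28
tool_pos: [0.6003, -0.1423, 0.1239]
wrist_force: [-0.3, -0.4, -0.1]
gripper_width: 0.0399
grip_force: 20.0
at [ 600.3 -142.3  123.9] psi -9.3 q [-24.  37.  88.   0.  55.  76.] t 24.3 | tx ty tz [ 0.27  0.04 10.65] rz 0.0
```

```bash
python3 -m pendant '{"motion":[{"grip":0.3,"tx":0.2,"ty":0,"tz":3,"rx":0,"ry":0,"rz":0},{"grip":0.3,"tx":0,"ty":0,"tz":3,"rx":0,"ry":0,"rz":0},{"grip":0.3,"tx":0,"ty":0,"tz":2,"rx":0,"ry":0,"rz":0},{"grip":0.3,"tx":0,"ty":0,"tz":1,"rx":0,"ry":0,"rz":0},{"grip":0.3,"tx":0,"ty":0,"tz":0.3,"rx":0,"ry":0,"rz":0}]}' >/dev/null
python3 -m pendant '{"motion":[{"grip":0.3,"tx":0,"ty":0,"tz":0,"rx":0,"ry":0,"rz":0},{"grip":0.3,"tx":0,"ty":0,"tz":0,"rx":0,"ry":0,"rz":0}]}' |grep wrist
python3 -c "
from h import *
need(602.7,-143,17.3,-9.3)"
```

```text
wrist_force: [-1.1, -0.1, -0.5]
at [ 604.2 -144.7   32.1] psi -9.3 q [-24.  44.  90.   0.  45.  76.] t 25.1 | tx ty tz [-0.18 -0.15  1.48] rz -0.0
```

```bash
python3 -m pendant '{"motion":[{"grip":0.3,"tx":-0.15,"ty":-0.15,"tz":0.4,"rx":0,"ry":0,"rz":0},{"grip":0.3,"tx":0,"ty":0,"tz":0.5,"rx":0,"ry":0,"rz":0},{"grip":0.3,"tx":0,"ty":0,"tz":0.3,"rx":0,"ry":0,"rz":0},{"grip":0.3,"tx":0,"ty":0,"tz":0.1,"rx":0,"ry":0,"rz":0},{"grip":0.3,"tx":0,"ty":0,"tz":0,"rx":0,"ry":0,"rz":0}]}'  | grep -E "pos|wrist"
python3 -m pendant '{"motion":[{"grip":0.3,"tx":0,"ty":0,"tz":0.06,"rx":0,"ry":0,"rz":0},{"grip":0.3,"tx":0,"ty":0,"tz":0.0,"rx":0,"ry":0,"rz":0}]}' | grep -E "pos|wrist"
```

```text
tool_pos: [0.6022, -0.1429, 0.018]
wrist_force: [0.4, -0.7, -0.5]
tool_pos: [0.6024, -0.1429, 0.0176]
wrist_force: [0.5, -0.1, -1.6]
```

```bash
python3 -m pendant '{"motion":[{"grip":0.3,"tx":0,"ty":0,"tz":0.05,"rx":0,"ry":0,"rz":0},{"grip":0.3,"tx":0,"ty":0,"tz":0.0,"rx":0,"ry":0,"rz":0}]}'  | grep -E "pos|wrist"
python3 -m pendant '{"motion":[{"grip":0.3,"tx":0,"ty":0,"tz":0.05,"rx":0,"ry":0,"rz":0},{"grip":0.3,"tx":0,"ty":0,"tz":0.0,"rx":0,"ry":0,"rz":0}]}' | grep -E "pos|wrist"
```

```text
tool_pos: [0.6024, -0.1429, 0.0174]
wrist_force: [-0.8, 1.1, 0.9]
tool_pos: [0.6024, -0.1429, 0.0174]
wrist_force: [-0.8, 1.1, 5.3]
```

```bash
python3 -m pendant '{"motion":[{"grip":0.55,"tx":0,"ty":0,"tz":0,"rx":0,"ry":0,"rz":0},{"grip":0.8,"tx":0,"ty":0,"tz":0,"rx":0,"ry":0,"rz":0},{"grip":1,"tx":0,"ty":0,"tz":0,"rx":0,"ry":0,"rz":0},{"grip":1,"tx":0,"ty":0,"tz":0,"rx":0,"ry":0,"rz":0},{"grip":1,"tx":0,"ty":0,"tz":-1,"rx":0,"ry":0,"rz":0}]}' | tail -2
python3 -m pendant '{"motion":[{"grip":1,"tx":0,"ty":0,"tz":-4,"rx":0,"ry":0,"rz":0},{"grip":1,"tx":0,"ty":0,"tz":-5,"rx":0,"ry":0,"rz":0},{"grip":1,"tx":0,"ty":0,"tz":-5,"rx":0,"ry":0,"rz":0},{"grip":1,"tx":-5.2,"ty":0.8,"tz":0,"rx":0,"ry":0,"rz":0},{"grip":1,"tx":-5.2,"ty":0.8,"tz":0,"rx":0,"ry":0,"rz":0}]}' >/dev/null
python3 -m pendant '{"motion":[{"grip":1,"tx":-5.2,"ty":0.9,"tz":0,"rx":0,"ry":0,"rz":0},{"grip":1,"tx":0,"ty":0,"tz":0,"rx":0,"ry":0,"rz":10.5},{"grip":1,"tx":0,"ty":0,"tz":0,"rx":0,"ry":0,"rz":10.5},{"grip":1,"tx":0,"ty":0,"tz":0,"rx":0,"ry":0,"rz":10.5},{"grip":1,"tx":0,"ty":0,"tz":0,"rx":0,"ry":0,"rz":10.5}]}' >/dev/null
python3 -m pendant '{"motion":[{"grip":1,"tx":0,"ty":0,"tz":0,"rx":0,"ry":0,"rz":10.5},{"grip":1,"tx":0,"ty":0,"tz":0,"rx":0,"ry":0,"rz":0},{"grip":1,"tx":0,"ty":0,"tz":0,"rx":0,"ry":0,"rz":0}]}' >/dev/null
python3 - <<'E'
from h import *
need(443.5,-142.5,16,-62)
c=wrist("w6");u=proj(c,[.4435,-.1425,.068])[0];print(u)
h=cv2.cvtColor(c["color"],cv2.COLOR_BGR2HSV);wh=(h[...,1]<45)&(h[...,2]>90)
for k in blobs(wh,200):
    if abs(k.mean(0)-u).max()<40:print(k.mean(0),[np.round(v,1) for v in cv2.fitEllipse((ray(c,k,.068)[:,:2]*1000).astype(np.float32))])
s=cam("side")["color"]
a=cv2.resize(c["color"][110:260,170:370],None,fx=3,fy=3,interpolation=2);b=cv2.resize(s[150:250,250:410],(240,150))
cv2.imwrite("pics/w6c.png",np.vstack([a,cv2.copyMakeBorder(b,0,0,0,360,0)]))
E
```

```text
gripper_width: 0.0801
grip_force: 0.0
at [ 444.4 -142.2  166.9] psi -61.7 q [-32.  23. 108.   0.  49. 120.] t 28.8 | tx ty tz [-0.02  0.1  15.09] rz 0.3
[277.16112238 212.64531524]
[277.33333333 212.15942029] [array([ 443.5, -143. ]), array([22.3, 22.6]), np.float64(38.8)]
```

View pics/w6c.png

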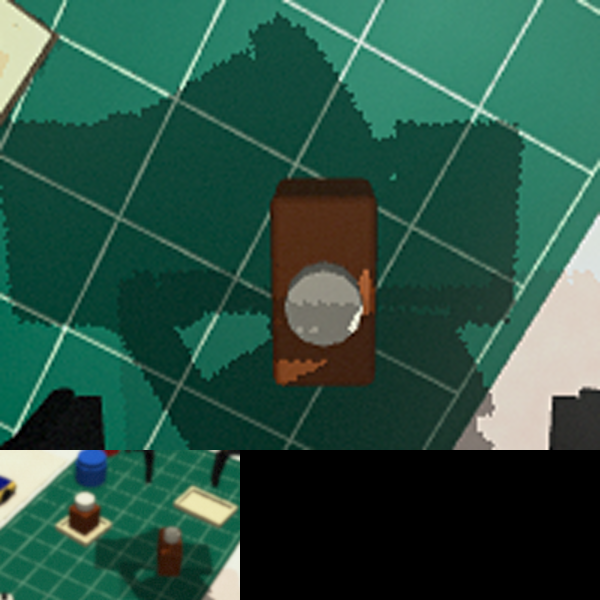

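The flask is aligned with the gripper (cap at (277,212)), and the square bottle stands in the square holder.

```bash
python3 -m pendant '{"motion":[{"grip":1,"tx":0,"ty":0.1,"tz":4,"rx":0,"ry":0,"rz":0},{"grip":1,"tx":0,"ty":0,"tz":4,"rx":0,"ry":0,"rz":0},{"grip":1,"tx":0,"ty":0,"tz":3,"rx":0,"ry":0,"rz":0},{"grip":1,"tx":0,"ty":0,"tz":1.5,"rx":0,"ry":0,"rz":0},{"grip":1,"tx":0,"ty":0,"tz":0,"rx":0,"ry":0,"rz":0}]}' >/dev/null
python3 -m pendant '{"motion":[{"grip":1,"tx":0,"ty":0,"tz":0,"rx":0,"ry":0,"rz":0}]}' >/dev/null
python3 -c "
from h import *
need(443.5,-143,16,-62)"
```

```text
at [ 443.9 -142.9   42. ] psi -61.8 q [-32.  37. 113.   0.  30. 120.] t 29.6 | tx ty tz [-0.01  0.04  2.6 ] rz 0.2
```

```bash
python3 -m pendant '{"motion":[{"grip":1,"tx":0,"ty":0,"tz":1.5,"rx":0,"ry":0,"rz":0},{"grip":1,"tx":0,"ty":0,"tz":0.9,"rx":0,"ry":0,"rz":0},{"grip":0.8,"tx":0,"ty":0,"tz":0.2,"rx":0,"ry":0,"rz":0},{"grip":0.6,"tx":0,"ty":0,"tz":0,"rx":0,"ry":0,"rz":0},{"grip":0.4,"tx":0,"ty":0,"tz":0,"rx":0,"ry":0,"rz":0}]}' | grep -v ori
python3 -m pendant '{"motion":[{"grip":0.25,"tx":0,"ty":0,"tz":0,"rx":0,"ry":0,"rz":0},{"grip":0.25,"tx":0,"ty":0,"tz":0,"rx":0,"ry":0,"rz":0},{"grip":0.25,"tx":0,"ty":0,"tz":0,"rx":0,"ry":0,"rz":0},{"grip":0.25,"tx":0,"ty":0,"tz":0,"rx":0,"ry":0,"rz":0},{"grip":0.25,"tx":0,"ty":0,"tz":0,"rx":0,"ry":0,"rz":0}]}' 20
python3 -c "
from h import *
need(443.5,-143,16,-62)"
```

```text
time_s: 30.25
tool_pos: [0.4436, -0.1427, 0.0157]
wrist_force: [0.5, -0.3, -0.3]
gripper_width: 0.0649
grip_force: 0.0
time_s: 30.88
tool_pos: [0.4437, -0.1427, 0.0157]
orientation: [-0.0, 0.858, -0.514, 0.0]
wrist_force: [0.2, 0.0, 1.9]
gripper_width: 0.0344
grip_force: 20.0
at [ 443.7 -142.7   15.7] psi -61.8 q [-32.  40. 113.   0.  26. 120.] t 30.9 | tx ty tz [ 0.01  0.03 -0.03] rz 0.2
```

```bash
python3 -m pendant '{"motion":[{"grip":0.25,"tx":0,"ty":0,"tz":-1,"rx":0,"ry":0,"rz":0},{"grip":0.25,"tx":0,"ty":0,"tz":-3,"rx":0,"ry":0,"rz":0},{"grip":0.25,"tx":0,"ty":0,"tz":-2,"rx":0,"ry":0,"rz":-5},{"grip":0.25,"tx":0,"ty":0,"tz":0,"rx":0,"ry":0,"rz":-10},{"grip":0.25,"tx":0,"ty":0,"tz":0,"rx":0,"ry":0,"rz":-10}]}' | grep -v ori
python3 -m pendant '{"motion":[{"grip":0.25,"tx":0,"ty":0,"tz":0,"rx":0,"ry":0,"rz":-10},{"grip":0.25,"tx":0,"ty":0,"tz":0,"rx":0,"ry":0,"rz":-10},{"grip":0.25,"tx":0,"ty":0,"tz":0,"rx":0,"ry":0,"rz":-10},{"grip":0.25,"tx":0.3,"ty":2,"tz":0,"rx":0,"ry":0,"rz":0},{"grip":0.25,"tx":0.7,"ty":4,"tz":0,"rx":0,"ry":0,"rz":0}]}' >/dev/null
python3 -m pendant '{"motion":[{"grip":0.25,"tx":0.7,"ty":4.5,"tz":0,"rx":0,"ry":0,"rz":0},{"grip":0.25,"tx":0.6,"ty":4,"tz":0,"rx":0,"ry":0,"rz":0},{"grip":0.25,"tx":0.2,"ty":1.6,"tz":0,"rx":0,"ry":0,"rz":0},{"grip":0.25,"tx":0,"ty":0,"tz":0,"rx":0,"ry":0,"rz":0},{"grip":0.25,"tx":0,"ty":0,"tz":0,"rx":0,"ry":0,"rz":0}]}' | grep -v ori
python3 -c "
from h import *
need(449.2,-305.8,18.7,-6.9)"
```

```text
time_s: 31.5
tool_pos: [0.4432, -0.1426, 0.0764]
wrist_force: [-0.6, 0.7, -2.0]
gripper_width: 0.034
grip_force: 20.0
time_s: 32.75
tool_pos: [0.4482, -0.3037, 0.0753]
wrist_force: [-0.2, 0.6, -1.7]
gripper_width: 0.0339
grip_force: 20.0
at [ 448.2 -303.7   75.3] psi -6.9 q [-46.  37. 101.   0.  43.  51.] t 32.8 | tx ty tz [0.14 0.2  5.66] rz 0.0
```

```bash
python3 -m pendant '{"motion":[{"grip":0.25,"tx":0.14,"ty":0.2,"tz":1,"rx":0,"ry":0,"rz":0},{"grip":0.25,"tx":0,"ty":0,"tz":2,"rx":0,"ry":0,"rz":0},{"grip":0.25,"tx":0,"ty":0,"tz":1,"rx":0,"ry":0,"rz":0},{"grip":0.25,"tx":0,"ty":0,"tz":0,"rx":0,"ry":0,"rz":0},{"grip":0.25,"tx":0,"ty":0,"tz":0,"rx":0,"ry":0,"rz":0}]}' |grep wrist
python3 -c "
from h import *
need(449.2,-305.8,18.7,-6.9)"
```

```text
wrist_force: [-0.1, 0.3, -1.4]
at [ 450.5 -307.6   35.7] psi -6.8 q [-46.  41. 101.   0.  38.  51.] t 33.4 | tx ty tz [-0.15 -0.16  1.7 ] rz 0.1
```

```bash
python3 -m pendant '{"motion":[{"grip":0.25,"tx":-0.1,"ty":-0.12,"tz":0.6,"rx":0,"ry":0,"rz":0},{"grip":0.25,"tx":0,"ty":0,"tz":0.5,"rx":0,"ry":0,"rz":0},{"grip":0.25,"tx":0,"ty":0,"tz":0.3,"rx":0,"ry":0,"rz":0},{"grip":0.25,"tx":0,"ty":0,"tz":0.1,"rx":0,"ry":0,"rz":0},{"grip":0.25,"tx":0,"ty":0,"tz":0,"rx":0,"ry":0,"rz":0}]}'  | grep -E "pos|wrist"
python3 -m pendant '{"motion":[{"grip":0.25,"tx":0,"ty":0,"tz":0.06,"rx":0,"ry":0,"rz":0},{"grip":0.25,"tx":0,"ty":0,"tz":0.0,"rx":0,"ry":0,"rz":0}]}' | grep -E "pos|wrist"
```

```text
tool_pos: [0.4494, -0.3064, 0.0205]
wrist_force: [-0.7, 0.2, -2.0]
tool_pos: [0.4494, -0.3063, 0.02]
wrist_force: [-0.4, -0.2, -1.2]
```

```bash
python3 -m pendant '{"motion":[{"grip":0.25,"tx":0,"ty":0,"tz":0.08,"rx":0,"ry":0,"rz":0},{"grip":0.25,"tx":0,"ty":0,"tz":0.0,"rx":0,"ry":0,"rz":0}]}'  | grep -E "pos|wrist"
python3 -m pendant '{"motion":[{"grip":0.25,"tx":0,"ty":0,"tz":0.05,"rx":0,"ry":0,"rz":0},{"grip":0.25,"tx":0,"ty":0,"tz":0.0,"rx":0,"ry":0,"rz":0}]}' | grep -E "pos|wrist"
```

```text
tool_pos: [0.4493, -0.3063, 0.0191]
wrist_force: [0.4, 1.2, -1.8]
tool_pos: [0.4494, -0.3064, 0.0187]
wrist_force: [0.0, -0.4, -0.9]
```

```bash
python3 -m pendant '{"motion":[{"grip":0.25,"tx":0,"ty":0,"tz":0.03,"rx":0,"ry":0,"rz":0},{"grip":0.25,"tx":0,"ty":0,"tz":0.0,"rx":0,"ry":0,"rz":0}]}'  | grep -E "pos|wrist"
```

```text
tool_pos: [0.4494, -0.3064, 0.0187]
wrist_force: [-1.3, 1.2, 3.1]
```

Contact. Release, back off, and check with the top and side views.

```bash
python3 -m pendant '{"motion":[{"grip":0.5,"tx":0,"ty":0,"tz":0,"rx":0,"ry":0,"rz":0},{"grip":0.8,"tx":0,"ty":0,"tz":0,"rx":0,"ry":0,"rz":0},{"grip":1,"tx":0,"ty":0,"tz":0,"rx":0,"ry":0,"rz":0},{"grip":1,"tx":0,"ty":0,"tz":0,"rx":0,"ry":0,"rz":0},{"grip":1,"tx":0,"ty":0,"tz":-1,"rx":0,"ry":0,"rz":0}]}' | tail -2
python3 -m pendant '{"motion":[{"grip":1,"tx":0,"ty":0,"tz":-4,"rx":0,"ry":0,"rz":0},{"grip":1,"tx":0,"ty":0,"tz":-5,"rx":0,"ry":0,"rz":0},{"grip":1,"tx":0,"ty":0,"tz":-5,"rx":0,"ry":0,"rz":0},{"grip":1,"tx":0,"ty":0,"tz":-5,"rx":0,"ry":0,"rz":0},{"grip":1,"tx":0,"ty":6,"tz":0,"rx":0,"ry":0,"rz":0}]}' >/dev/null
python3 -m pendant '{"motion":[{"grip":1,"tx":0,"ty":6,"tz":0,"rx":0,"ry":0,"rz":0},{"grip":1,"tx":0,"ty":6,"tz":0,"rx":0,"ry":0,"rz":0},{"grip":1,"tx":0,"ty":0,"tz":0,"rx":0,"ry":0,"rz":0},{"grip":1,"tx":0,"ty":0,"tz":0,"rx":0,"ry":0,"rz":0}]}'
python3 - <<'E'
from h import *
t=cam("top");s=cam("side")
a=cv2.resize(t["color"][120:320,80:480],(800,400),interpolation=2);b=cv2.resize(s["color"][110:320,140:460],(305,200))
a=cv2.convertScaleAbs(a,alpha=1.6)
cv2.imwrite("pics/end.png",np.vstack([a,cv2.copyMakeBorder(b,0,0,0,495,0)]))
h=cv2.cvtColor(t["color"],cv2.COLOR_BGR2HSV);H,S,V=[h[...,i].astype(int) for i in range(3)]
for n,m in(("blue",(H>100)&(H<130)&(S>120)),("red",((H<8)|(H>172))&(S>150)),("yel",(H>22)&(H<35)&(S>150))):
    for k in blobs(m,150): print("top",n,k.mean(0).round(),rect(t,k,.03))
E
```

```text
gripper_width: 0.0758
grip_force: 0.0
time_s: 36.75
tool_pos: [0.4274, -0.4842, 0.2183]
orientation: [-0.001, 0.998, -0.06, -0.0]
wrist_force: [-0.0, 1.1, -0.4]
gripper_width: 0.087
grip_force: 0.0
top blue [374. 196.] (array([ 665.6, -271.9]), array([60.2, 59.3]), 2.6)
top blue [324. 148.] (array([ 794.7, -134.8]), array([59.4, 43.5]), 1.6)
top red [412. 189.] (array([ 689.7, -373.6]), array([55.1, 67.8]), 29.2)
top yel [441. 211.] (array([ 636.4, -453.6]), array([56. , 68.1]), 40.4)
top yel [291. 146.] (array([796.8, -52. ]), array([ 71.4, 117.2]), 2.6)
```

View pics/end.png

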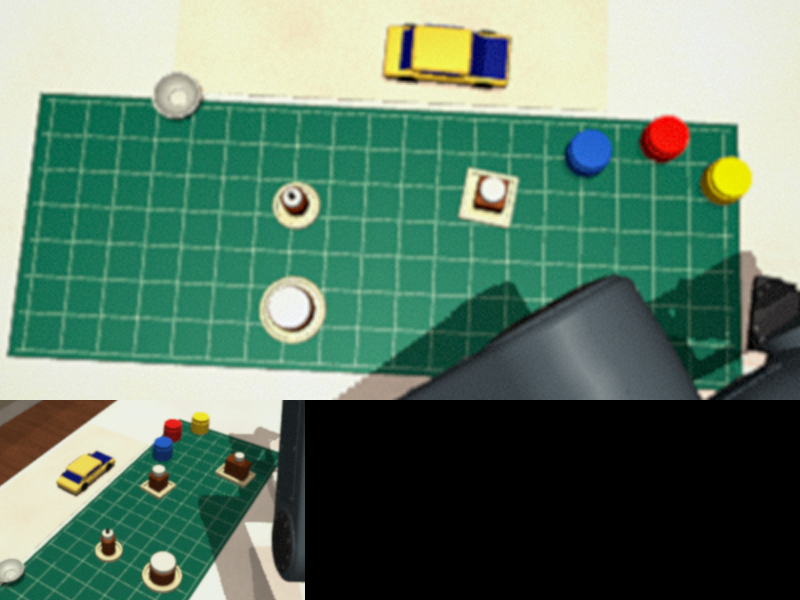

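All four bottles stand upright in their matching holders (in the side inset: dropper (108,545), jar (162,568), square bottle (157,480), flask (237,466)). The car, dish and decoys have not moved. Handing in.

```bash
python3 -c "
from station import ctrl
print(ctrl.hand_in())"
```

```text
the job is handed in; nothing more can be done
None
```

I handed the job in at about 37 s on the robot's clock (limit 112 s); in the final camera views all four bottles stand upright in their matching holders, and the car, dish and jar look-alikes have not moved.

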